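# Turn the drying chopping board over in its stand

### The arm

A 6-joint arm with a two-finger parallel gripper is mounted at the origin on the work surface. World frame = base frame: x ahead of the robot, y to its left, z up, the work surface at z = 0. Lengths are in m, angles in rad, forces in N, time in s.
With the tool pointing down it reaches from about 0.375 to 0.9 m from the base axis. Payload 3.1 kg.
Tool frame: the origin (TCP) lies at the very end of the fingers, on their centre line; the grasp point (between the pads) lies 19 mm behind it; z points along the fingers, y is the line along which they close (so a half turn about z gives the same grasp; the last joint's range is limited). The gripper opens to 85 mm and grips with 20 to 120 N. Pads are 22 mm wide; open, the fingers measure 114 mm over their backs; the gripper's body (76 mm by 85 mm) begins 54 mm behind the grasp point. The pads swing forward as they close: fully open they stand 13 mm farther back than shut.
Start: joints at [1.139, 0.527, 1.433, -0, 1.181, -0.178], TCP at [0.157, 0.605, 0.231] pointing down, gripper open.
Joint ranges: [-3.08, 3.08], [-0.75, 2.2], [0.22, 2.44], [-1.43, 4.57], [0, 2.65], [-2.85, 2.85]. Speed limits (rad/s): [2.79, 2.79, 3.14, 3.14, 3.14, 3.14].

### API

Orientations are given as a unit quaternion [x, y, z, w].
In Python, from station import manip, vision gives the robot as it stands.
- The arm moves only by the tool drive_tool, never from a script. Its argument "deltas" is a list that holds one entry, the list of rows, each a list of 4 numbers: the shift along the tool's x, y, z in mm, then the turn about the tool's z in rad. A call has 1 to 5 rows; each row is the pose to reach, as a shift and turn from the pose commanded when the call began, along the tool's axes at that moment; what a row does not reach only later rows make up. A row lasts 1/12 s, in which the tool goes at most 41.7 mm and 7.16 degrees, less where a joint would pass 70% of its speed; a pose out of reach is approached as far as the arm can. A call with a gripper value outside its range is refused whole. "jaw" is the finger opening in mm, from 0 to 85.4, set as the call begins (left out, the last holds). The fingers move at their own pace and stop on an object; "force" is the grip in N (left out, the last holds). Time passes only in rows, so rows that repeat a pose let the fingers close. It gives the time, the measured TCP pose, the force, the opening and the grip force at its end, in the units of the state.
- manip.sense(): the state, without advancing time (a new reading comes with each control period).
- vision.snapshot(name): name is "scene" or "side" or "wrist"; returns the picture (384x512x3 uint8, red, green, blue); there is no depth.
- vision.camera_model(name): a dict with "camera_matrix" (3x3 intrinsics, pixels), "rvec" (rotation vector, rad) and "tvec" (3), from world to camera coordinates, as OpenCV has them. Camera axes: x right, y down, z forward; pixel columns grow to the right and rows downward; lengths in m; the calibration is good to about 2 mm. A picture is of the moment at which its call begins: read the wrist's pose just before it. camera_model takes no time and is no camera call; for the wrist camera it gives the pose at the moment of the call.
- manip.sign_off(): hands the job in; it is judged then, once.
The state is a dict: "t": time; "q": joint angles; "qd": joint speeds; "tau": joint torques, N m; "tcp_pos": TCP position; "tool_rot": TCP orientation; "force": force on the tool from outside, world axes, zero at the start; "ft_torque": the same for the moment, N m; "finger_gap": opening from 0.0 (shut) to 1.0 (fully open); "gripper_force": force on a finger pad.
Only numpy, scipy, OpenCV 4.12 (cv2) and the standard library are available. Lean on these libraries where they do the work, as an engineer would, in place of code of your own. Each camera call takes 0.05 s, during which the arm holds its last target. There are 200 camera calls.

### The job

The chopping board is drying on one sloping wing of the V-shaped stand with its white face up. Turn it over about the valley onto the other wing so that its blue face looks up, its lower edge sits in the valley and it lies flat on that wing; guide it all the way down and let it down gently, since it chips if it is left to fall. Leave the mug, bowl, brush, bottle, jar and spoon where they are.

Things in the scene. Friction and masses are not known exactly. Their poses are not given: they have to be found in the camera images.
- stand: Steel drying stand fixed to the counter, base 220 x 170 mm. Origin: centre of its underside. z up, x along the valley, y across it. Two slatted wings rise outward from the valley at 35 degrees above horizontal, 90 mm long up the slope (tops 83 mm high, 74 mm from the middle). Grey cheeks 56 mm high close the valley's ends at x = +-97 mm. The board starts on the +y wing; the -y wing is empty.
- valley (a point): The middle of the valley line of the stand, where the upper surfaces of the two wings meet, 30 mm above the counter. Axes as the stand's: y points towards the wing where the board starts. The board's lower edge sits in the valley and pivots there.
- board: Loose rigid chopping board, 160 x 150 x 12 mm, 0.3 to 0.6 kg, one broad face white, the other blue. Origin: its centre. x (160 mm) along the valley; y (150 mm) up the slope, from the edge in the valley to the free edge; z out of the white face. It lies flat on the wing; its upper 60 mm overhang it. Pushed at the free edge it pivots in the valley; past upright it falls unless supported.
- board_edge (a point): Middle of the board's free upper edge (75 mm along the board's y from its centre, mid thickness). About 120 mm above the counter when it lies on a wing, 185 mm when the board is upright.
- mug: Blue mug, 80 mm across, 90 mm high, beyond one end of the stand. Origin: centre of its underside. Leave it.
- bowl: White bowl, 110 mm across, 45 mm high, on the counter beyond the loaded wing. Origin: centre of its underside. Leave it.
- brush: Wooden brush 190 mm long, lying on the counter beyond the empty wing. Leave it.
- soap: Green bottle, 64 mm across, 190 mm high, at the left of the stand. Origin: centre of its underside. Leave it.
- jar: Amber jar, 80 mm across, 110 mm high, at the right of the stand. Origin: centre of its underside. Leave it.
- spoon: Wooden spoon 200 mm long, lying on the counter at the right. Leave it.
Mind the look-alikes: they are no part of the job. There is more than one size of the board; the one meant has the size given above.

How it is judged:
By the outcome, as a careful person would: the job done as asked, in the order asked, and still so for the second after the job is handed in, with the robot touching nothing.
It also fails if it takes over 45 s, if anything falls off the work surface, if the arm or the gripper's body presses on something with over 40 N, if the wrist force passes 120 N, or if a joint passes its speed limit or range.

## Working session

There is one attempt and no reset: what is moved stays moved. The work goes in short steps, Python scripts to look and compute and a tool call to move; the robot and the scene stay as the last step left them, time stands still between calls to the robot, and variables do not carry over. Pictures are saved under pics/ and viewed, at most 10 in all, crops included, and the job is handed in when it is done.

Besides the shell and the picture viewer there is one more tool, called after ">>>" by a JSON object that holds its "op" and its "data". drive_tool: Moves the arm, as the interface text tells. Its arguments: {"type":"object","properties":{"deltas":{"type":"array"},"jaw":{"type":"number"},"force":{"type":"number"}},"required":["deltas"]}

```bash
mkdir -p pics; cat > h.py <<'E'
import numpy as np, cv2
from station import manip, vision
from scipy.spatial.transform import Rotation as R
def ray(cm,u,v):
    K=np.array(cm["camera_matrix"]);r=cv2.Rodrigues(np.array(cm["rvec"],float))[0];t=np.array(cm["tvec"],float).ravel()
    d=r.T@np.linalg.inv(K)@np.array([u,v,1.]);return -r.T@t,d/np.linalg.norm(d)
def plane(cm,u,v,z):
    o,d=ray(cm,u,v);return o+d*(z-o[2])/d[2]
def proj(cm,p):
    return cv2.projectPoints(np.array(p,float).reshape(-1,3),np.array(cm["rvec"],float),np.array(cm["tvec"],float),np.array(cm["camera_matrix"]),None)[0].reshape(-1,2)
E
python3 - <<'E'
from h import *
a=[vision.snapshot(n) for n in("scene","side")]
for n,i in zip(("scene","side"),a): cv2.imwrite(f"pics/{n}0.png",cv2.resize(i[:,:,::-1],(800,600)))
cv2.imwrite("pics/raw_scene.png",a[0][:,:,::-1]);cv2.imwrite("pics/raw_side.png",a[1][:,:,::-1])
for n in("scene","side","wrist"):
    cm=vision.camera_model(n);o,d=ray(cm,256,192);print(n,o.round(3),d.round(3))
s=manip.sense();print(s["tcp_pos"],R.from_quat(s["tool_rot"]).as_matrix().round(3),s["t"])
E
```

```text
scene [0.913 0.829 0.904] [-0.333 -0.7   -0.632]
side [-0.292 -1.013  0.788] [ 0.554  0.681 -0.479]
wrist [0.076 0.626 0.374] [ 0.316 -0.118 -0.941]
[0.15662641 0.60438412 0.23042049] [[-0.968  0.251 -0.001]
 [ 0.251  0.968 -0.002]
 [ 0.    -0.002 -1.   ]] 0.1
```

View pics/scene0.png

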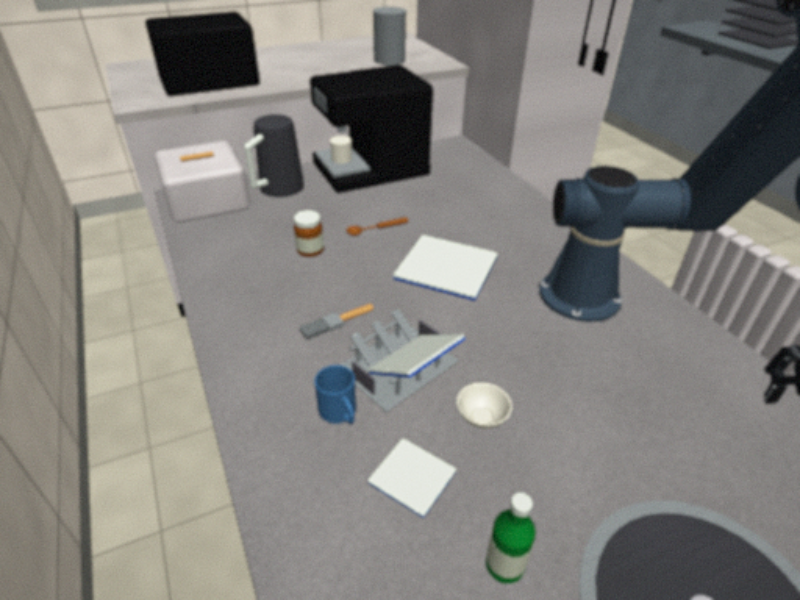

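View pics/side0.png

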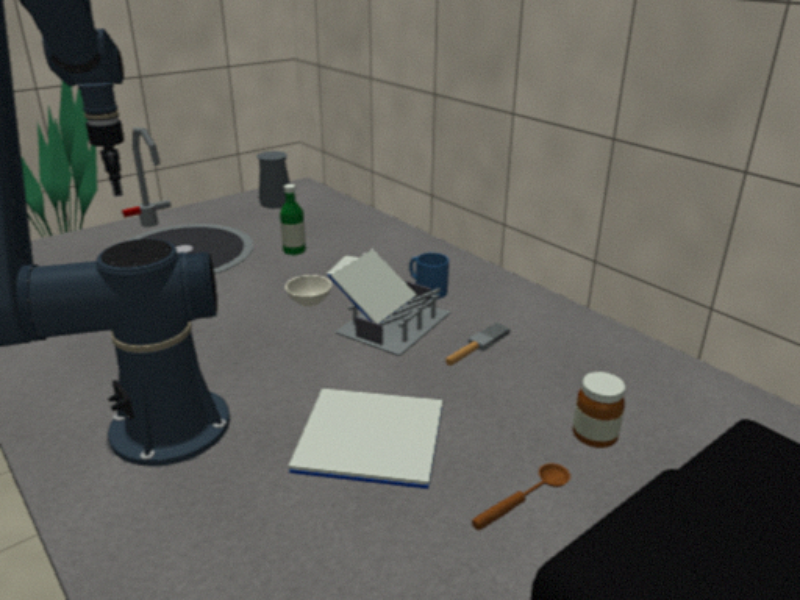

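The board lies on the stand near (430,350) in the scene view, with its free edge towards the bowl and robot, and the brush is beyond the empty wing. I'll measure the corners of its white face in both views.

```bash
python3 - <<'E'
from h import *
for n,(u,v) in(("scene",(420*.64,352*.64)),("side",(370*.64,285*.64))):
    im=cv2.imread(f"pics/raw_{n}.png");cm=vision.camera_model(n)
    u,v=int(u),int(v)
    hsv=cv2.cvtColor(im,cv2.COLOR_BGR2HSV)
    print(n,hsv[v,u],im[v,u], im[v-3:v+4,u-3:u+4].reshape(-1,3).std(0))
    g=cv2.resize(im[v-60:v+60,u-80:u+80],(800,600),interpolation=cv2.INTER_CUBIC);cv2.imwrite(f"pics/{n}crop.png",g);print("origin",u-80,v-60,"x5")
E
```

```text
scene [ 38  11 185] [177 185 183] [2.67572735 2.47637736 2.89939602]
origin 188 165 x5
side [ 53  13 157] [149 157 151] [2.39741635 2.56770057 2.44080268]
origin 156 122 x5
```

View pics/scenecrop.png

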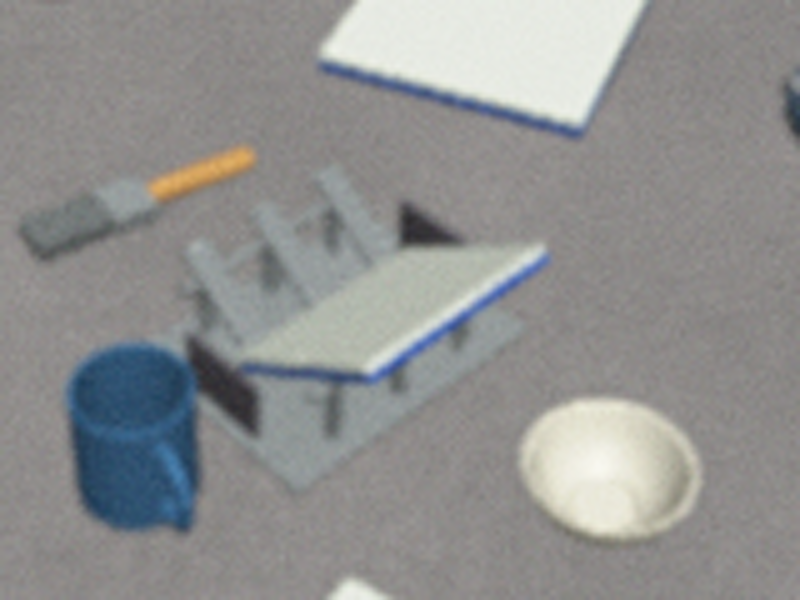

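View pics/sidecrop.png

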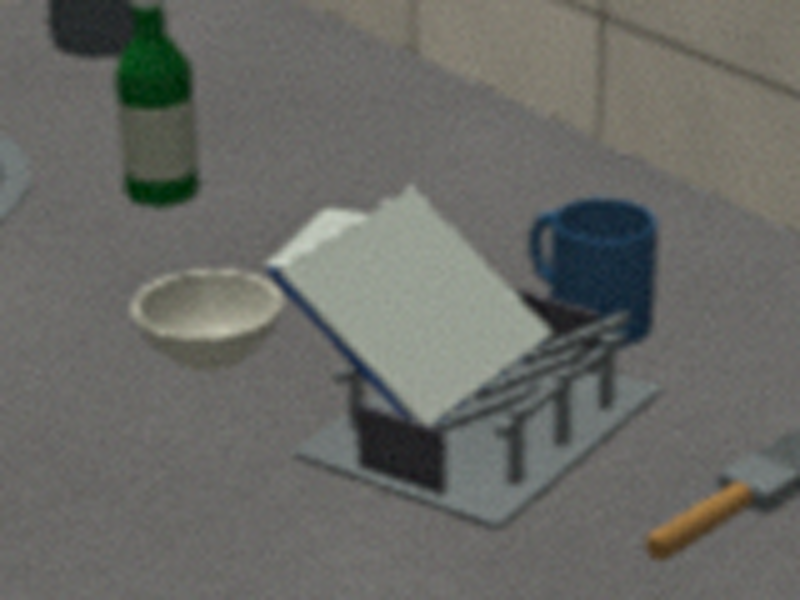

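The crops show the white face's corners: scene crop near (540,244), (360,362), (405,248), (243,364); side crop near (283,264), (412,187), (550,330), (428,428). I'll triangulate them.

```bash
python3 - <<'E'
from h import *
S=vision.camera_model("scene");D=vision.camera_model("side")
# A free near robot, B free far, C valley near mug end, Dd valley other end
sc=dict(A=(540,244),B=(360,362),C=(243,364),V=(405,248)); sd=dict(A=(283,264),B=(412,187),C=(550,330),V=(428,428))
P={}
for k in sc:
    o1,d1=ray(S,188+sc[k][0]/5,165+sc[k][1]/5);o2,d2=ray(D,156+sd[k][0]/5,122+sd[k][1]/5)
    t=np.linalg.lstsq(np.c_[d1,-d2],o2-o1,rcond=None)[0];p,q=o1+t[0]*d1,o2+t[1]*d2
    P[k]=(p+q)/2;print(k,P[k].round(4),"gap",np.linalg.norm(p-q).round(4))
xv=(P['A']-P['B'])+(P['V']-P['C']);yv=(P['A']-P['V'])+(P['B']-P['C'])
print("lens",[np.linalg.norm(P[a]-P[b]).round(3) for a,b in("AB","VC","AV","BC")],"yaw x",np.arctan2(xv[1],xv[0]),"yaw y",np.arctan2(yv[1],yv[0]),np.hypot(*yv[:2])/yv[2])
fe=(P['A']+P['B'])/2;print("free edge mid",fe,"low mid",(P['V']+P['C'])/2)
# stand base corners on plate plane
for n,cm,off,pts in(("scene",S,(188,165),[(298,490),(522,325)]),("side",D,(156,122),[(296,455),(495,525),(660,388)])):
    for u,v in pts: print(n,plane(cm,off[0]+u/5,off[1]+v/5,0.005).round(4))
E
```

```text
A [0.4345 0.1205 0.125 ] gap 0.0048
B [0.5832 0.1676 0.1244] gap 0.0
C [0.6211 0.0592 0.0365] gap 0.0088
V [0.4696 0.0034 0.0359] gap 0.0036
lens [np.float64(0.156), np.float64(0.161), np.float64(0.151), np.float64(0.145)] yaw x -2.8115585994841936 yaw y 1.8840653015268136 1.3384037865281286
free edge mid [0.50883532 0.14403444 0.12473478] low mid [0.5453496  0.03131367 0.03620589]
scene [0.6173 0.1514 0.005 ]
scene [0.4124 0.0812 0.005 ]
side [0.4093 0.0719 0.005 ]
side [ 0.4615 -0.0818  0.005 ]
side [ 0.6692 -0.0153  0.005 ]
```

>>> {"op": "drive_tool", "data": {"deltas": [[[-31, -25, 0, -0.11], [-62, -50, 0, -0.22], [-93, -75, 0, -0.33], [-124, -100, 0, -0.44], [-155, -125, 0, -0.55]]], "jaw": 85}}

```text
t: 0.52
tcp_pos: [0.2757, 0.4436, 0.2309]
tool_rot: [-0.15, 0.989, -0.0, -0.0]
force: [0.5, 0.3, 1.3]
finger_gap: 0.997
gripper_force: 0.0
```

```bash
cat >> h.py <<'E'
V=np.array([.543,.035]);YA=1.896;EY=np.array([np.cos(YA),np.sin(YA)]);EX=np.array([np.sin(YA),-np.cos(YA)])
def where():
    s=manip.sense();M=R.from_quat(s["tool_rot"]).as_matrix();p=np.array(s["tcp_pos"])
    d=p[:2]-V;print("t",round(s["t"],2),"x' y' z mm",(1e3*d@EX).round(1),(1e3*d@EY).round(1),(1e3*p[2]).round(1),"turn needed",round(-((YA-np.arctan2(M[1,1],M[0,1])+np.pi)%(2*np.pi)-np.pi),3),"F",np.round([s["force"][:2]@EX,s["force"][:2]@EY,s["force"][2]],1),"gap",round(85.4*s["finger_gap"],1),"q",np.round(s["q"],2))
    return p,M
def to(x,y,z):
    p,M=where();t=np.r_[V+1e-3*(x*EX+y*EY),z*1e-3];print("shift",(1e3*M.T@(t-p)).round(1))
E
python3 - <<'E'
from h import *
to(0,95,160)
def geo(th):
    c,s=np.cos(th),np.sin(th)
    m=np.array([-8.57*c,4.2*s]) if abs(np.tan(th))>1.43 else np.array([-6*s,6*c])
    n=np.array([s,-c]);top=m+150*np.array([c,s])+[0,30];return top+6*n,top-6*n
for d in (35,40,45,50,55,60,65,70,75,80,85,90):
    th=np.radians(d);b,w=geo(th);tip=b[1]-14
    face=w[0]-(w[1]-tip)/np.tan(th);need=b[0]-face
    print(d,"blue",b.round(0),"white",w.round(0),"tipz",tip.round(0),"min jaw",need.round(0))
E
```

```text
t 0.52 x' y' z mm -122.7 472.6 230.9 turn needed -0.024 F [0.6 0.1 1.3] gap 85.1 q [ 0.8   0.39  1.69 -0.    1.06 -1.07]
shift [-131.7 -374.6   71.1]
35 blue [123. 116.] white [116. 126.] tipz 102.0 min jaw 41.0
40 blue [115. 126.] white [107. 136.] tipz 112.0 min jaw 35.0
45 blue [106. 136.] white [ 98. 145.] tipz 122.0 min jaw 31.0
50 blue [ 96. 145.] white [ 87. 153.] tipz 131.0 min jaw 27.0
55 blue [ 86. 153.] white [ 76. 160.] tipz 139.0 min jaw 24.0
60 blue [ 76. 161.] white [ 66. 167.] tipz 147.0 min jaw 22.0
65 blue [ 65. 167.] white [ 54. 172.] tipz 153.0 min jaw 20.0
70 blue [ 54. 173.] white [ 43. 177.] tipz 159.0 min jaw 18.0
75 blue [ 42. 177.] white [ 31. 180.] tipz 163.0 min jaw 16.0
80 blue [ 30. 181.] white [ 19. 183.] tipz 167.0 min jaw 15.0
85 blue [ 18. 183.] white [  6. 184.] tipz 169.0 min jaw 13.0
90 blue [  6. 184.] white [ -6. 184.] tipz 170.0 min jaw 12.0
```

>>> {"op": "drive_tool", "data": {"deltas": [[[-13, -38, 0, -0.024], [-26, -76, 0, -0.024], [-39, -114, 0, -0.024], [-52, -152, 0, -0.024], [-65, -190, 0, -0.024]]]}}

```text
t: 0.93
tcp_pos: [0.3933, 0.2807, 0.2312]
tool_rot: [-0.159, 0.987, -0.0, -0.0]
force: [1.2, 0.6, -0.1]
finger_gap: 0.999
gripper_force: 0.0
```

>>> {"op": "drive_tool", "data": {"deltas": [[[-13, -38, 0, 0], [-26, -76, 10, 0], [-39, -114, 25, 0], [-52, -150, 45, 0], [-66, -181, 65, 0]]]}}

```text
t: 1.35
tcp_pos: [0.5129, 0.1296, 0.1663]
tool_rot: [-0.158, 0.987, -0.0, 0.001]
force: [0.2, 1.2, 0.7]
finger_gap: 0.996
gripper_force: 0.0
```

```bash
python3 - <<'E'
from h import *
to(0,96,88)
w=vision.snapshot("wrist");s=vision.snapshot("side")[110:290,130:370]
c=vision.snapshot("scene")[130:310,150:390]
cv2.imwrite("pics/chk1.png",np.vstack([cv2.resize(w,(800,300))[:,:,::-1][:, :],np.hstack([cv2.resize(s,(400,300)),cv2.resize(c,(400,300))])[:,:,::-1]]))
E
```

```text
t 1.35 x' y' z mm 1.7 99.3 166.3 turn needed -0.007 F [0.6 1.1 0.7] gap 85.0 q [ 0.04  0.49  1.74 -0.    0.91 -1.85]
shift [ 1.8 -3.3 78.3]
```

View pics/chk1.png

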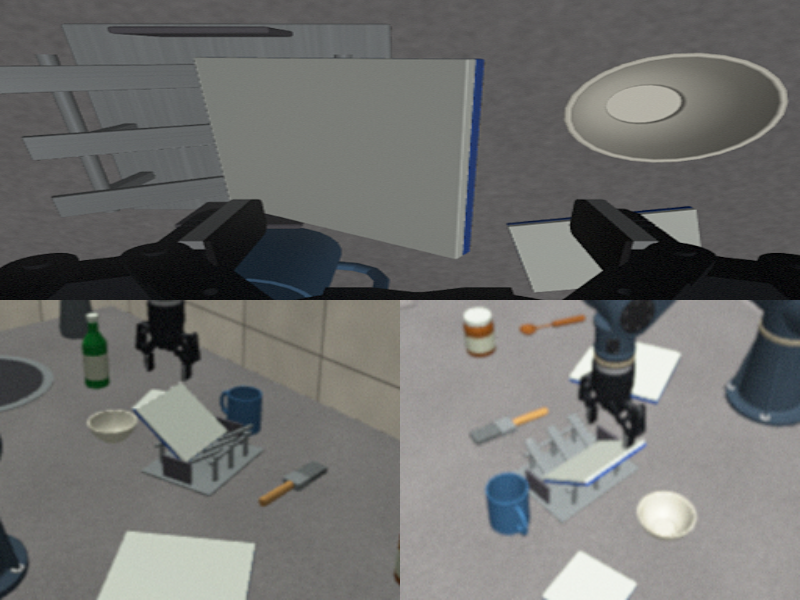

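The wrist view shows the fingers straddling the free edge. Its white corners are near raw pixels (297,76) and (292,329). I'll cast those to check the stand estimate.

```bash
python3 - <<'E'
from h import *
cm=vision.camera_model("wrist")
for u,v,z in((298,76,.1256),(292,329,.1256),(309,76,.116),(301,325,.116)):
    d=plane(cm,u,v,z)[:2]-V;print((1e3*d@EX).round(1),(1e3*d@EY).round(1))
E
```

```text
-78.5 116.4
77.3 115.1
-78.2 123.0
82.4 121.9
```

>>> {"op": "drive_tool", "data": {"deltas": [[[2, -3, 25, -0.007], [2, -3, 50, -0.007], [2, -3, 70, -0.007], [2, -3, 78, -0.007], [2, -3, 78, -0.007]]]}}

```text
t: 1.92
tcp_pos: [0.509, 0.129, 0.0873]
tool_rot: [-0.163, 0.987, 0.0, -0.002]
force: [-0.0, -0.2, 0.5]
finger_gap: 0.99
gripper_force: 0.0
```

```bash
python3 - <<'E'
from h import *
where()
E
```

```text
t 1.92 x' y' z mm -2.2 100.0 87.3 turn needed 0.002 F [-0.1 -0.1  0.5] gap 84.6 q [ 0.04  0.62  1.8   0.    0.73 -1.86]
```

>>> {"op": "drive_tool", "data": {"deltas": [[[0, -1, 0, 0], [0, -3, 0, 0], [0, -5, 0, 0], [0, -6, 0, 0], [0, -7, 0, 0]]], "jaw": 60, "force": 20}}

```text
t: 2.33
tcp_pos: [0.5138, 0.122, 0.0896]
tool_rot: [-0.162, 0.987, 0.0, 0.001]
force: [-0.2, 5.0, 2.5]
finger_gap: 0.703
gripper_force: 2.5
```

```bash
python3 - <<'E'
from h import *
where()
E
```

```text
t 2.33 x' y' z mm 0.1 91.7 89.6 turn needed -0.0 F [1.4 4.8 2.5] gap 60.1 q [ 0.02  0.62  1.8   0.    0.73 -1.88]
```

>>> {"op": "drive_tool", "data": {"deltas": [[[0, -1, -5, 0], [0, -3, -10, 0], [0, -5, -15, 0], [0, -8, -20, 0], [0, -11, -25, 0]]], "jaw": 52}}

```text
t: 2.75
tcp_pos: [0.5165, 0.1108, 0.1139]
tool_rot: [-0.162, 0.987, -0.0, -0.0]
force: [-0.4, 1.0, -0.3]
finger_gap: 0.611
gripper_force: 0.6
```

```bash
python3 - <<'E'
from h import *
where()
w=vision.snapshot("wrist");s=vision.snapshot("side")[110:260,140:340]
cv2.imwrite("pics/chk2.png",np.hstack([cv2.resize(w,(400,300)),cv2.resize(s,(400,300))])[:,:,::-1])
E
```

```text
t 2.75 x' y' z mm -0.9 80.3 113.9 turn needed 0.001 F [-0.   1.1 -0.3] gap 52.1 q [-0.    0.57  1.78 -0.    0.79 -1.9 ]
```

View pics/chk2.png

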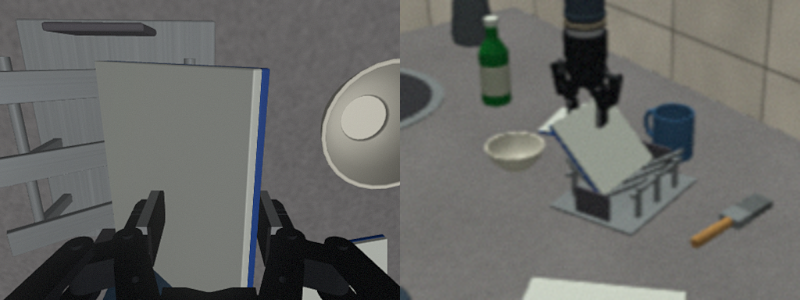

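The board is tilting up on the outer finger and its lower edge is still in the valley. I'll continue along the arc.

>>> {"op": "drive_tool", "data": {"deltas": [[[0, -3, -5, 0], [0, -6, -10, 0], [0, -9, -14, 0], [0, -12, -18, 0], [0, -15, -21, 0]]], "jaw": 42}}

```text
t: 3.27
tcp_pos: [0.5218, 0.0964, 0.1349]
tool_rot: [-0.162, 0.987, -0.0, 0.0]
force: [-1.0, 1.7, -0.8]
finger_gap: 0.491
gripper_force: 0.5
```

>>> {"op": "drive_tool", "data": {"deltas": [[[0, -3, -4, 0], [0, -6, -8, 0], [0, -10, -11, 0], [0, -13, -14, 0], [0, -17, -16, 0]]], "jaw": 34}}

```text
t: 3.68
tcp_pos: [0.5271, 0.0805, 0.151]
tool_rot: [-0.162, 0.987, 0.0, 0.0]
force: [-0.9, 1.4, 1.2]
finger_gap: 0.398
gripper_force: 1.1
```

```bash
python3 - <<'E'
from h import *
where()
w=vision.snapshot("wrist");s=vision.snapshot("side")[110:260,140:340]
cv2.imwrite("pics/chk3.png",np.hstack([cv2.resize(w,(400,300)),cv2.resize(s,(400,300))])[:,:,::-1])
E
```

```text
t 3.68 x' y' z mm -0.5 48.2 151.0 turn needed 0.001 F [-0.4  1.6  1.2] gap 34.0 q [-0.06  0.52  1.74  0.    0.88 -1.96]
```

View pics/chk3.png

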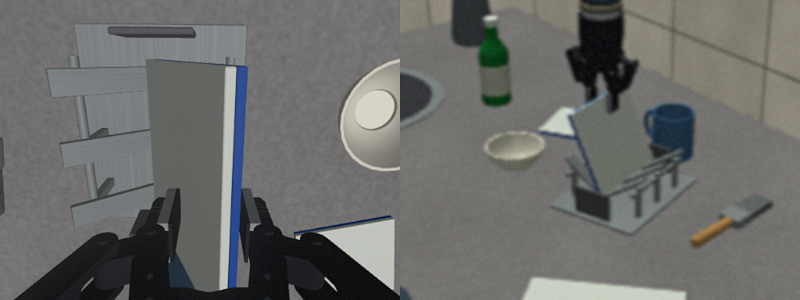

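>>> {"op": "drive_tool", "data": {"deltas": [[[0, -4, -3, 0], [0, -8, -5, 0], [0, -12, -8, 0], [0, -16, -10, 0], [0, -20, -11, 0]]], "jaw": 27}}

```text
t: 4.2
tcp_pos: [0.5338, 0.0614, 0.1619]
tool_rot: [-0.162, 0.987, -0.0, 0.0]
force: [-0.6, 0.6, 1.2]
finger_gap: 0.315
gripper_force: 0.5
```

>>> {"op": "drive_tool", "data": {"deltas": [[[0, -4, -2, 0], [0, -8, -4, 0], [0, -12, -5, 0], [0, -16, -6, 0], [0, -20, -7, 0]]], "jaw": 21}}

```text
t: 4.62
tcp_pos: [0.54, 0.0424, 0.1687]
tool_rot: [-0.162, 0.987, -0.0, 0.0]
force: [-0.0, 0.6, -0.0]
finger_gap: 0.247
gripper_force: 0.2
```

```bash
python3 - <<'E'
from h import *
where()
w=vision.snapshot("wrist");s=vision.snapshot("side")[110:260,140:340]
cv2.imwrite("pics/chk4.png",np.hstack([cv2.resize(w,(400,300)),cv2.resize(s,(400,300))])[:,:,::-1])
E
```

```text
t 4.62 x' y' z mm -0.5 8.0 168.7 turn needed 0.001 F [ 0.2  0.5 -0. ] gap 21.1 q [-0.13  0.5   1.7  -0.    0.93 -2.02]
```

View pics/chk4.png

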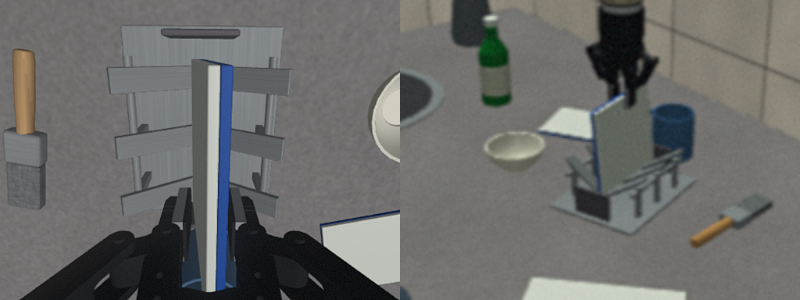

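>>> {"op": "drive_tool", "data": {"deltas": [[[0, -2, 0, 0], [0, -4, 0, 0], [0, -6, 0, 0], [0, -7, 0, 0], [0, -8, 0, 0]]], "jaw": 17}}

```text
t: 5.13
tcp_pos: [0.5424, 0.0353, 0.1685]
tool_rot: [-0.162, 0.987, -0.0, 0.0]
force: [0.0, 0.2, 0.3]
finger_gap: 0.199
gripper_force: 0.1
```

>>> {"op": "drive_tool", "data": {"deltas": [[[0, -2, 0, 0], [0, -4, 0, 0], [0, -6, 0, 0], [0, -8, 0, 0], [0, -10, 1, 0]]], "jaw": 18}}

```text
t: 5.55
tcp_pos: [0.5458, 0.0256, 0.1677]
tool_rot: [-0.162, 0.987, -0.0, 0.0]
force: [-0.8, 0.6, 0.6]
finger_gap: 0.215
gripper_force: 0.0
```

```bash
python3 - <<'E'
from h import *
where()
E
```

```text
t 5.55 x' y' z mm -0.3 -9.8 167.7 turn needed 0.001 F [-0.6  0.8  0.6] gap 18.4 q [-0.16  0.51  1.69 -0.    0.94 -2.05]
```

>>> {"op": "drive_tool", "data": {"deltas": [[[0, -4, 1, 0], [0, -8, 2, 0], [0, -12, 3, 0], [0, -16, 4, 0], [0, -20, 6, 0]]], "jaw": 23}}

```text
t: 5.97
tcp_pos: [0.5524, 0.0063, 0.1616]
tool_rot: [-0.162, 0.987, -0.0, 0.0]
force: [0.6, 0.2, -0.3]
finger_gap: 0.27
gripper_force: 0.3
```

```bash
python3 - <<'E'
from h import *
where()
w=vision.snapshot("wrist");s=vision.snapshot("side")[110:260,140:340]
cv2.imwrite("pics/chk5.png",np.hstack([cv2.resize(w,(400,300)),cv2.resize(s,(400,300))])[:,:,::-1])
E
```

```text
t 5.97 x' y' z mm -0.3 -30.2 161.6 turn needed 0.001 F [ 0.6 -0.  -0.3] gap 23.1 q [-0.19  0.52  1.68 -0.    0.93 -2.09]
```

View pics/chk5.png

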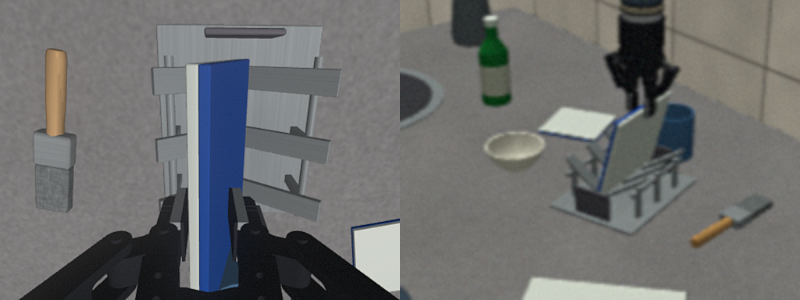

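The board is past upright and rests on the -y finger. I'll lower it along the mirrored arc.

>>> {"op": "drive_tool", "data": {"deltas": [[[0, -4, 2, 0], [0, -8, 4, 0], [0, -12, 6, 0], [0, -16, 8, 0], [0, -20, 10, 0]]], "jaw": 28}}

```text
t: 6.48
tcp_pos: [0.5587, -0.0126, 0.1514]
tool_rot: [-0.162, 0.987, -0.0, 0.0]
force: [-0.3, 0.0, 0.5]
finger_gap: 0.327
gripper_force: 0.5
```

>>> {"op": "drive_tool", "data": {"deltas": [[[0, -3, 3, 0], [0, -7, 6, 0], [0, -10, 9, 0], [0, -14, 12, 0], [0, -17, 16, 0]]], "jaw": 35}}

```text
t: 6.9
tcp_pos: [0.5647, -0.0291, 0.1357]
tool_rot: [-0.162, 0.987, -0.001, 0.001]
force: [0.3, -3.9, 2.7]
finger_gap: 0.407
gripper_force: 1.6
```

```bash
python3 - <<'E'
from h import *
where()
w=vision.snapshot("wrist");s=vision.snapshot("side")[110:260,140:340]
cv2.imwrite("pics/chk6.png",np.hstack([cv2.resize(w,(400,300)),cv2.resize(s,(400,300))])[:,:,::-1])
E
```

```text
t 6.9 x' y' z mm 0.1 -67.7 135.7 turn needed 0.001 F [-1.  -3.8  2.7] gap 34.8 q [-0.25  0.58  1.67 -0.    0.89 -2.15]
```

View pics/chk6.png

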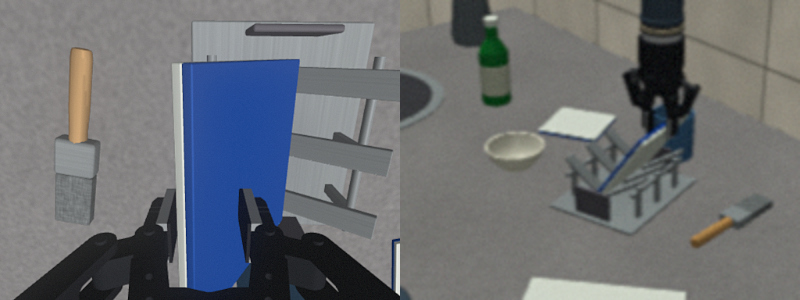

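Picture limit reached: the board leans on the -y finger at about 55°, blue face up. From here I'll guide it by force and pose numbers and colour masks.

>>> {"op": "drive_tool", "data": {"deltas": [[[0, -1, 2, 0], [0, -3, 4, 0], [0, -4, 6, 0], [0, -6, 8, 0], [0, -7, 9, 0]]], "jaw": 42}}

```text
t: 7.42
tcp_pos: [0.5664, -0.0352, 0.1265]
tool_rot: [-0.162, 0.987, -0.0, 0.0]
force: [0.3, -3.7, 1.5]
finger_gap: 0.493
gripper_force: 1.9
```

>>> {"op": "drive_tool", "data": {"deltas": [[[0, -1, 2, 0], [0, -3, 4, 0], [0, -4, 6, 0], [0, -6, 9, 0], [0, -7, 11, 0]]], "jaw": 49}}

```text
t: 7.83
tcp_pos: [0.5692, -0.0431, 0.1159]
tool_rot: [-0.163, 0.987, -0.002, 0.001]
force: [-0.4, -8.0, 6.6]
finger_gap: 0.576
gripper_force: 3.8
```

```bash
cat >> h.py <<'E'
def look(tag,zw,zb):
    im=vision.snapshot("wrist");cm=vision.camera_model("wrist");cv2.imwrite(f"pics/{tag}.png",im[:,:,::-1])
    h=cv2.cvtColor(im,cv2.COLOR_RGB2HSV);m=cv2.inRange(h,(108,120,40),(130,255,255))
    n,l,st,_=cv2.connectedComponentsWithStats(m);k=1+st[1:,4].argmax();print("blue",st[k])
    for v in range(st[k][1]+15,st[k][1]+st[k][3],45):
        u=np.flatnonzero(l[v]==k);
        if len(u): d=plane(cm,u[0],v,zb)[:2]-V;print(v,u[0],u[-1],"left x'y' at zb",(1e3*d@EX).round(1),(1e3*d@EY).round(1))
E
python3 - <<'E'
from h import *
where();look("w7",0,.145)
E
```

```text
t 7.83 x' y' z mm -0.2 -82.3 115.9 turn needed 0.002 F [-3.  -7.5  6.6] gap 49.2 q [-0.27  0.61  1.67 -0.    0.85 -2.17]
blue [  209    77   208   298 47192]
92 209 415 left x'y' at zb -76.4 -100.4
137 211 408 left x'y' at zb -62.0 -100.6
182 213 402 left x'y' at zb -46.3 -100.7
227 215 395 left x'y' at zb -29.1 -100.8
272 217 389 left x'y' at zb -10.3 -101.0
317 219 328 left x'y' at zb 10.4 -101.2
362 221 313 left x'y' at zb 33.4 -101.4
```

>>> {"op": "drive_tool", "data": {"deltas": [[[0, -1, -1, 0], [0, -2, 0, 0], [0, -3, 1, 0], [0, -4, 2, 0], [0, -5, 3, 0]]]}}

```text
t: 8.3
tcp_pos: [0.5701, -0.0465, 0.1125]
tool_rot: [-0.162, 0.987, -0.0, 0.0]
force: [0.5, -4.1, 1.9]
finger_gap: 0.572
gripper_force: 2.3
```

>>> {"op": "drive_tool", "data": {"deltas": [[[0, -1, 1, 0], [0, -2, 3, 0], [0, -3, 4, 0], [0, -4, 5, 0], [0, -5, 6, 0]]]}}

```text
t: 8.72
tcp_pos: [0.5717, -0.0513, 0.1065]
tool_rot: [-0.162, 0.987, -0.0, 0.0]
force: [0.8, -4.4, 1.4]
finger_gap: 0.573
gripper_force: 2.5
```

```bash
python3 - <<'E'
from h import *
where();look("w8",0,.131)
E
```

```text
t 8.72 x' y' z mm -0.4 -90.9 106.5 turn needed 0.001 F [-0.7 -4.5  1.4] gap 49.0 q [-0.28  0.63  1.67 -0.    0.84 -2.18]
blue [  208    78   230   297 51814]
93 208 435 left x'y' at zb -76.0 -110.0
138 210 427 left x'y' at zb -61.0 -110.2
183 212 421 left x'y' at zb -44.6 -110.3
228 214 413 left x'y' at zb -26.7 -110.5
273 217 406 left x'y' at zb -7.1 -110.3
318 219 329 left x'y' at zb 14.5 -110.5
363 221 327 left x'y' at zb 38.5 -110.7
```

>>> {"op": "drive_tool", "data": {"deltas": [[[0, -1, 0, 0], [0, -2, 1, 0], [0, -3, 3, 0], [0, -4, 4, 0], [0, -5, 5, 0]]]}}

```text
t: 9.18
tcp_pos: [0.573, -0.0554, 0.1012]
tool_rot: [-0.162, 0.987, 0.0, -0.0]
force: [0.7, -3.6, 0.4]
finger_gap: 0.57
gripper_force: 1.5
```

>>> {"op": "drive_tool", "data": {"deltas": [[[0, -1, 1, 0], [0, -1, 2, 0], [0, -2, 3, 0], [0, -3, 4, 0], [0, -3, 4, 0]]]}}

```text
t: 9.6
tcp_pos: [0.5738, -0.0581, 0.0972]
tool_rot: [-0.162, 0.987, 0.0, -0.0]
force: [0.5, -1.8, -0.2]
finger_gap: 0.57
gripper_force: 1.0
```

```bash
python3 - <<'E'
from h import *
where();look("w9",0,.121)
E
```

```text
t 9.6 x' y' z mm -0.6 -98.1 97.2 turn needed 0.001 F [-0.1 -1.9 -0.2] gap 48.7 q [-0.29  0.65  1.67  0.    0.83 -2.19]
blue [  207    79   250   296 56085]
94 207 454 left x'y' at zb -75.8 -117.6
139 210 446 left x'y' at zb -60.6 -117.4
184 212 438 left x'y' at zb -44.1 -117.5
229 214 430 left x'y' at zb -26.1 -117.7
274 216 422 left x'y' at zb -6.2 -117.9
319 218 329 left x'y' at zb 15.6 -118.1
364 220 331 left x'y' at zb 39.8 -118.4
```

>>> {"op": "drive_tool", "data": {"deltas": [[[0, -1, 0, 0], [0, -1, 0, 0], [0, -2, 1, 0], [0, -3, 1, 0], [0, -3, 1, 0]]]}}

```text
t: 10.07
tcp_pos: [0.5749, -0.0612, 0.0964]
tool_rot: [-0.162, 0.987, 0.0, -0.0]
force: [-0.2, 0.5, 0.6]
finger_gap: 0.568
gripper_force: 0.0
```

>>> {"op": "drive_tool", "data": {"deltas": [[[0, -1, 0, 0], [0, -2, 0, 0], [0, -3, 0, 0], [0, -4, 0, 0], [0, -4, 0, 0]]]}}

```text
t: 10.48
tcp_pos: [0.5756, -0.0636, 0.0966]
tool_rot: [-0.162, 0.987, 0.002, -0.001]
force: [-0.8, 5.1, 1.9]
finger_gap: 0.573
gripper_force: 2.5
```

```bash
python3 - <<'E'
from h import *
where();look("w10",0,.121)
E
```

```text
t 10.48 x' y' z mm -0.6 -103.8 96.6 turn needed -0.0 F [0.9 5.1 1.9] gap 48.9 q [-0.3   0.65  1.66  0.    0.83 -2.2 ]
blue [  224    79   244   297 53809]
94 224 464 left x'y' at zb -75.9 -117.5
139 226 456 left x'y' at zb -60.8 -117.4
184 227 447 left x'y' at zb -44.4 -117.7
229 229 439 left x'y' at zb -26.4 -117.7
274 230 431 left x'y' at zb -6.8 -118.0
319 232 329 left x'y' at zb 14.9 -117.9
364 233 331 left x'y' at zb 38.9 -118.3
```

>>> {"op": "drive_tool", "data": {"deltas": [[[0, 1, -2, 0], [0, 2, -6, 0], [0, 1, -12, 0], [0, 0, -20, 0], [0, 0, -30, 0]]]}}

```text
t: 10.95
tcp_pos: [0.5765, -0.0656, 0.1272]
tool_rot: [-0.162, 0.987, -0.0, -0.0]
force: [0.1, 0.9, -0.6]
finger_gap: 0.573
gripper_force: 0.0
```

>>> {"op": "drive_tool", "data": {"deltas": [[[0, 0, -15, 0], [0, 0, -35, 0], [0, 0, -60, 0], [0, 0, -80, 0], [0, 0, -80, 0]]]}}

```text
t: 11.37
tcp_pos: [0.5795, -0.0663, 0.2122]
tool_rot: [-0.162, 0.987, -0.003, 0.005]
force: [1.5, 0.3, 1.1]
finger_gap: 0.573
gripper_force: 0.0
```

```bash
python3 - <<'E'
from h import *
where();look("w11",0,.121)
S=vision.camera_model("side");C=vision.camera_model("scene")
from numpy import cos,sin
# expected seated blue-face corners: rotate flush pose to -y wing, compare with blue mask in side & scene
a=np.radians(35);pts=[]
for x in(-80,80):
    for s in(0,150):
        y=-(s*cos(a))+12*sin(a);z=30+s*sin(a)+12*cos(a);pts.append(np.r_[V+1e-3*(x*EX+y*EY),z*1e-3])
for n,cm in(("side",S),("scene",C)):
    im=vision.snapshot(n);cv2.imwrite(f"pics/end_{n}.png",im[:,:,::-1])
    uv=proj(cm,pts);print(n,"exp",uv.round(1).tolist())
    m=cv2.inRange(cv2.cvtColor(im,cv2.COLOR_RGB2HSV),(108,110,30),(130,255,255))
    k,l,st,_=cv2.connectedComponentsWithStats(m);lo,hi=uv.min(0)-15,uv.max(0)+15
    for i in range(1,k):
        if st[i,4]>60 and (st[i,:2]>lo).all() and (st[i,:2]<hi).all():
            c=np.argwhere(l==i)[:,::-1].astype(np.float32);print(st[i],cv2.approxPolyDP(cv2.convexHull(c),3,True)[:,0].tolist())
E
```

```text
t 11.37 x' y' z mm 2.2 -107.6 212.2 turn needed 0.001 F [ 1.5 -0.2  1.1] gap 49.0 q [-0.31  0.49  1.57 -0.    1.07 -2.2 ]
blue [  252    70   150   216 26125]
85 252 400 left x'y' at zb -71.7 -116.3
130 253 394 left x'y' at zb -42.7 -116.1
175 253 388 left x'y' at zb -11.1 -116.5
220 253 382 left x'y' at zb 23.5 -117.0
265 254 307 left x'y' at zb 61.4 -116.8
side exp [[237.7, 205.6], [269.4, 192.8], [262.5, 187.0], [293.2, 174.0]]
[239 175  55  31 361] [[293.0, 175.0], [269.0, 194.0], [239.0, 205.0], [262.0, 187.0]]
scene exp [[271.3, 215.5], [247.9, 180.9], [237.5, 237.9], [212.8, 200.6]]
[ 214  182   58   56 1776] [[271.0, 216.0], [236.0, 237.0], [214.0, 201.0], [248.0, 182.0]]
```

The corners seen in both views match the seated pose, blue face up, to within about 1 px. Nothing is touching the board and the arm is clear.

```bash
python3 -c "
from h import *
where();print(manip.sign_off())"
```

```text
t 11.52 x' y' z mm -0.6 -105.5 207.0 turn needed 0.001 F [-0.4  0.2 -0.7] gap 49.0 q [-0.31  0.5   1.57 -0.    1.07 -2.2 ]
the job is handed in; nothing more can be done
None
```

The board now lies flat on the -y wing, blue face up and lower edge in the valley; it was guided all the way down, the other objects weren't touched, and the job was handed in at 11.5 s.

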